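# Lengthen a telescopic awning prop by one hole

## Robot

A 6-joint arm with a two-finger parallel gripper is mounted at the origin on the work surface. World frame = base frame: x ahead of the robot, y to its left, z up, the work surface at z = 0. Lengths are in m, angles in degrees, forces in N, time in s.
With the tool pointing down it reaches from about 0.4 to 0.825 m from the base axis. Payload 7 kg.
Tool frame: the origin (TCP) lies at the very end of the fingers, on their centre line; the grasp point (between the pads) lies 19 mm behind it; x points along the fingers, z is the direction in which the jaws open and shut, and the axes are right-handed (so a half turn about x gives the same grasp; the last joint's range is limited). The gripper opens to 88 mm and grips with 3 to 60 N. Pads are 19 mm wide; open, the fingers measure 130 mm over their backs; the gripper's body (78 mm by 193 mm) begins 47 mm behind the grasp point.
Start: joints at [84.173, 20.546, 0.682, 0, -70.136, -16.507], TCP at [0.257, 0.624, 0.227] pointing down, gripper open.
Joint ranges: [-176.03, 176.03], [-82.01, 121.73], [-58.28, 71.71], [-173.87, 95.51], [-174.79, -0.11], [-173.66, 173.66]. Speed limits (degrees/s): [136.94, 136.94, 172.46, 180, 180, 180].

## Interface

Orientations are given as [roll, pitch, yaw] about the fixed x, y, z axes, in that order (R = Rz(yaw) Ry(pitch) Rx(roll)).
In Python, from plant import * gives the robot as it stands.
- The arm moves only by the tool arm_command, never from a script. Its argument "commands" is one flat list of numbers, 5 for each row, row after row: the shift along the tool's x, y, z in mm, then the turn about the tool's x in degrees, then the opening in per cent of the stroke, from 0 (shut) to 100 (fully open). A call has 1 to 5 rows; each row shifts and turns the pose as measured when the row begins, along the tool's axes as they then stand; what a row does not reach is not made up. A row lasts 1/8 s, in which the tool goes at most 62.5 mm and 10.7 degrees, less where a joint would pass 70% of its speed; a pose out of reach is approached as far as the arm can. A call is refused whole if a number of a shift passes 62.5 or a number of a turn 10.7, either way. A call with a gripper value outside its range is refused whole. The fingers move at their own pace and stop on an object; the grip force is fixed at half the most. Time passes only in rows, so rows that do not move let the fingers close. It gives the time, the measured TCP pose, the force and the opening at its end, in the units of the state.
- get_obs(): the state, without advancing time (a new reading comes with each control period).
- snapshot(name): name is "scene" or "top" or "wrist"; returns a dict with "frame" (400x640x3 uint8, blue, green, red), "fov_y" (degrees; the focal length in pixels is half the picture's height over the tangent of half this angle, whatever the lens; pixels are square), "cx", "cy" (the principal point, pixels), "world_to_cam" (4x4, takes a point from world to camera coordinates). Camera axes: x right, y up, looking along -z (the intrinsics and any distortion apply to the point x, -y, -z); pixel columns grow to the right and rows downward; lengths in m; the calibration is good to about 2 mm. A picture is of the moment at which its call begins. There is no depth.
- close_job(): hands the job in, once; it reports no verdict.
The state is a dict: "clock": time; "joint_pos": joint angles; "qvel": joint speeds; "tau": joint torques, N m; "tool_pos": TCP position; "orientation": TCP orientation; "force": force on the tool from outside, world axes, zero at the start; "moment": the same for the moment, N m; "opening": finger opening in m.
Only numpy, scipy, OpenCV 4.12 (cv2) and the standard library are available. Lean on these libraries where they do the work, as an engineer would, in place of code of your own. Each camera call takes 0.05 s, during which the arm holds its last target. There are 200 camera calls.

## Task

Make the awning prop in the vice one hole longer: pinch the outer leg so that its snap button is pressed in flush, draw the leg away from the vice with the button in, and slide it on until the button springs fully out in the next hole, then let go. Pull only as hard as it takes to slide: stop as soon as you feel it catch and do not wrench the leg against the button. Leave the other things on the bench where they are.

Things in the scene. Friction and masses are not known exactly. Their poses are not given: they have to be found in the camera images.
- rig: Blue vice, inner leg and wooden bench prop: one fixed unit. Origin on the bench below the first hole; y runs along the prop, from the vice out towards the pin end; the prop's centre line lies 105 mm above the bench; x is level, across it. Inner leg 25 mm square aluminium. Vice jaws at y -179 to -277, top 128 mm up; wooden prop under the outer leg at y 170 to 240.
- outer: Outer leg: aluminium square tube 30 mm wide, wall 2 mm, 440 mm long, steel pin at the far end, black 36 mm collar at the vice end. Origin on its centre line at its first hole; axes as rig's; slides along y only, 8 N of drag, cannot turn. Holes 12.5 mm wide in its +x side; the only one between the first hole and the collar is the next; it was drilled by hand, 38 to 62 mm from the first (not known better).
- button: Steel snap button of the inner leg, 11 mm wide, rounded top, in the outer leg's +x side; stands 5 mm out of its face. Origin: its tip; axes as rig's. Spring 2 N out, 4 N flush, 5 N under the wall. Once flush, a steady pull of about 15 N in all rides the hole's edge over its rounded top; pressed less than 4 mm its straight shoulder blocks the leg. Springs out by itself under a hole. A side load over 13 N bends it.
- button_tip (a point): The middle of the snap button's tip, 105 mm above the bench, 20 mm from the prop's centre line when the button is out, 15 mm when flush.
- extension (a joint): How far the outer leg has been drawn out from its first hole, m; grows away from the vice (rig +y).
- button_travel (a joint): How far the button is pushed in, m: 0 fully out, 0.005 flush with the outer leg's face, 0.007 under the wall between holes.
- mallet: Mallet, wooden handle, white faces, 260 mm, lying on the robot's side of the prop. Leave alone. Origin at the bench, mid length.
- pliers: Pliers with blue handles, 165 mm long, 17 mm high, beside the prop. Leave alone. Origin at the bench, mid length.
- awl: Awl with an amber handle, 150 mm long, 26 mm high, beside the prop. Leave alone. Origin at the bench, mid length.
- die: Steel eyelet die, 44 mm wide, 36 mm high, beside the prop. Leave alone. Origin: centre of its underside.
- eyelet: Steel eyelet ring, 48 mm wide, 6 mm high, beside the prop. Leave alone. Origin: centre of its underside.
- spool: White thread spool, 48 mm wide, 60 mm high. Leave alone. Origin: centre of its underside.
- jar: Clear jar with a steel cap, 64 mm wide, 85 mm high. Leave alone. Origin: centre of its underside.
- pen: Blue marker pen, 135 mm long, 12 mm thick, lying beyond the prop. Leave alone. Origin at the bench, mid length.

How it is judged (in metres and radians):
On the way:
1. the button is squeezed in flush with the leg's face while the leg is still at its first hole (value of joint button_travel above 0.004 m and value of joint extension between -0.005 and 0.005 m), for 0.1 s.
At the end, for the whole second after the job is handed in: the button is fully out (pushed in by less than 1.5 mm) in the next hole, the outer leg drawn out by 34 to 66 mm and at rest (under 10 mm/s) (value of joint button_travel below 0.0015 m and value of joint extension between 0.034 and 0.066 m and linear speed of outer below 0.01 m/s); the robot touches nothing.
It fails at once if the leg is forced against the snap button with more than 13 N (contact force between button and outer above 13 N).
It fails at once if a thing on the bench that is not the prop is shifted by more than 30 mm (distance of any of mallet, pliers, awl, die, eyelet, spool, jar, pen from where it was at the start of the episode above 0.03 m).
It also fails if it takes over 48 s, if anything falls off the work surface, if the arm or the gripper's body presses on something with over 40 N, if the wrist force passes 120 N, or if a joint passes its speed limit or range.

## Working session

There is one attempt and no reset: what is moved stays moved. The work goes in short steps, Python scripts to look and compute and a tool call to move; the robot and the scene stay as the last step left them, time stands still between calls to the robot, and variables do not carry over. Pictures are saved under pics/ and viewed, about 8 in all and at most 12, crops included, and the job is handed in when it is done.

Besides the shell and the picture viewer there is one more tool, called after "Emit:" in YAML: its name, and indented under it one key for each argument. arm_command: Moves the arm, as the interface text tells. Its arguments: {"type":"object","properties":{"commands":{"type":"array"}},"required":["commands"]}

```bash
mkdir -p pics; cat > h.py <<'E'
from plant import *
import numpy as np, cv2
def snap(n,f=None):
    s=snapshot(n)
    if f: cv2.imwrite('pics/'+f,s['frame'])
    return s
def proj(s,P):
    P=np.atleast_2d(P); T=np.array(s['world_to_cam']); c=P@T[:3,:3].T+T[:3,3]
    f=200/np.tan(np.radians(s['fov_y'])/2)
    return np.c_[s['cx']+f*c[:,0]/-c[:,2], s['cy']-f*c[:,1]/-c[:,2]]
def ray(s,u,v,z):
    T=np.array(s['world_to_cam']);R=T[:3,:3];o=-R.T@T[:3,3]
    f=200/np.tan(np.radians(s['fov_y'])/2)
    d=R.T@np.array([(u-s['cx'])/f,-(v-s['cy'])/f,-1]); return o+d*(z-o[2])/d[2]
E
python3 - <<'E'
from h import *
o=get_obs();print({k:np.round(v,3) for k,v in o.items()})
a=snap('top','top.png')['frame'];b=snap('scene','scene.png')['frame']
s=snapshot('top');print(s.keys(),s['fov_y'],s['cx'],s['cy'],np.round(s['world_to_cam'],3))
E
```

```text
{'clock': np.float64(0.0), 'joint_pos': array([ 8.4171e+01,  2.0590e+01,  6.3300e-01, -2.0000e-02, -7.0133e+01,
       -1.6508e+01]), 'qvel': array([ 0.009,  0.015, -0.02 ,  0.062, -0.066, -0.116]), 'tau': array([ 0.0000e+00, -5.8272e+01,  2.9307e+01,  6.9970e+00,  7.0000e-03,
       -0.0000e+00]), 'tool_pos': array([0.256, 0.624, 0.226]), 'orientation': array([   5.021,   89.908, -107.322]), 'force': array([ 0.351,  0.2  , -0.283]), 'moment': array([ 0.053, -0.039,  0.016]), 'opening': np.float64(0.088)}
dict_keys(['frame', 'fov_y', 'cx', 'cy', 'world_to_cam']) 50.60489617805668 322.0112445573435 195.77325076128932 [[ 0.022 -0.999  0.035  0.052]
 [ 0.995  0.026  0.099 -0.577]
 [-0.1    0.033  0.994 -0.774]
 [ 0.     0.     0.     1.   ]]
```

View pics/top.png

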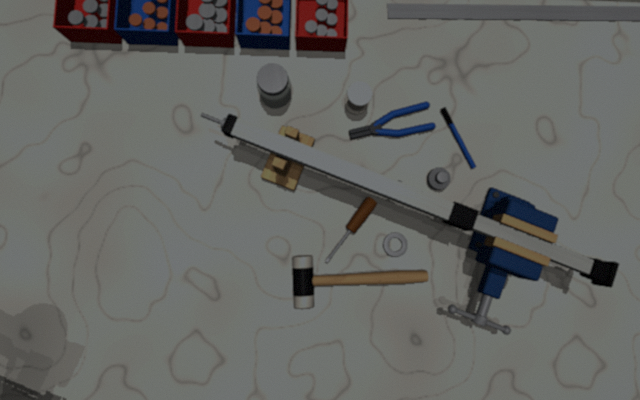

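View pics/scene.png

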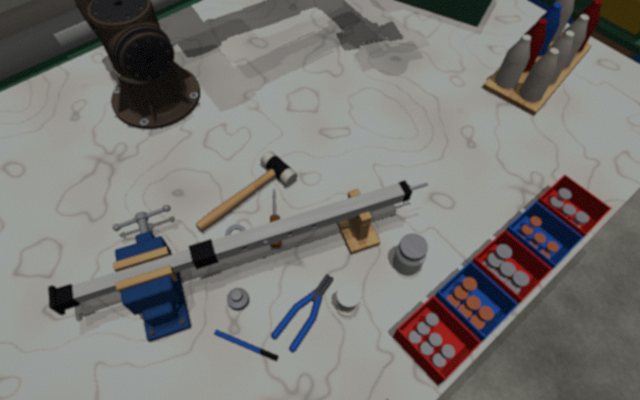

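Top view: the prop runs from the vice (right) to the pin end (upper left), with the collar at (463,216), the end cap at (230,125), and the button at about (400,181) on the far side. The die at (438,178) and the awl are near the prop. The scene view agrees. Next I'll measure the leg and crop around the button.

```bash
python3 - <<'E'
from h import *
s=snap('top');f=s['frame'];T=np.array(s['world_to_cam']);print('cam',-T[:3,:3].T@T[:3,3])
for n,u,v in [('collar',463,216),('cap',230,124)]: print(n,ray(s,u,v,.12))
# tube face edges along columns
g=cv2.cvtColor(f,cv2.COLOR_BGR2GRAY)
E=[]
for u in [250,270,330,345,360,420,430,440]:
    v0=int(124+(u-230)*92/233)
    print(u,v0,g[v0-14:v0+16,u])
c=cv2.resize(f[130:250,340:500],None,fx=5,fy=5,interpolation=cv2.INTER_CUBIC);cv2.imwrite('pics/c1.png',cv2.convertScaleAbs(c,alpha=1.6))
for n,u,v,z in [('die',438,179,.036),('spool',358,100,.06),('jar',273,80,.085),('eyelet',395,244,.006),('awltip',328,262,.005),('awlend',370,203,.013),('pliers tip',350,135,.01),('mallet end',428,276,.02)]: print(n,np.round(ray(s,u,v,z),3))
E
```

```text
cam [0.49583148 0.09191732 0.82526796]
collar [ 0.5385171  -0.16997855  0.12      ]
cap [0.68461401 0.22732575 0.12      ]
250 131 [113 116 114 115 114 115 116 115 113 115 114 114 114 115 116 114 114 114
 114 114 114 116 117 113  90  55  33  60  79  65]
270 139 [113 113 112 115 115 116 113 116 117 115 116 115 115 115 116 114 114 115
 114 114 116 113 117 114  92  55  32  42  47  45]
330 163 [111 111 111 111 112 114 115 115 114 114 112 115 114 116 118 115 114 114
 116 116 114 116 114 105  73  39  46  72  86  71]
345 169 [112 113 113 112 112 114 115 115 115 114 116 114 116 115 115 115 114 115
 116 114 115 113 116 106  73  38  46  69  73  61]
360 175 [110 109 110 107 106 109 114 113 116 115 117 113 115 116 114 114 115 114
 116 114 117 117 116 104  69  35  45  68  66  55]
420 199 [114 116 114 114 113 114 113 113 114 113 114 115 114 112 114 114 114 113
 113 116 115 116 112  90  54  35  57  78  66  59]
430 202 [ 61  90 107 114 113 112 112 115 110 115 113 113 114 112 112 113 115 114
 113 113 110 114 113 112  91  50  35  56  74  75]
440 206 [ 97 112 111 112 114 112 112 112 112 111 113 112 113 113 111 110 113 111
 112 113 112 111 111 112  90  54  30  34  38  42]
die [ 0.613 -0.154  0.036]
spool [0.754 0.004 0.06 ]
jar [0.777 0.161 0.085]
eyelet [ 0.488 -0.078  0.006]
awltip [0.451 0.051 0.005]
awlend [ 0.566 -0.028  0.013]
pliers tip [0.699 0.013 0.01 ]
mallet end [ 0.429 -0.139  0.02 ]
```

View pics/c1.png

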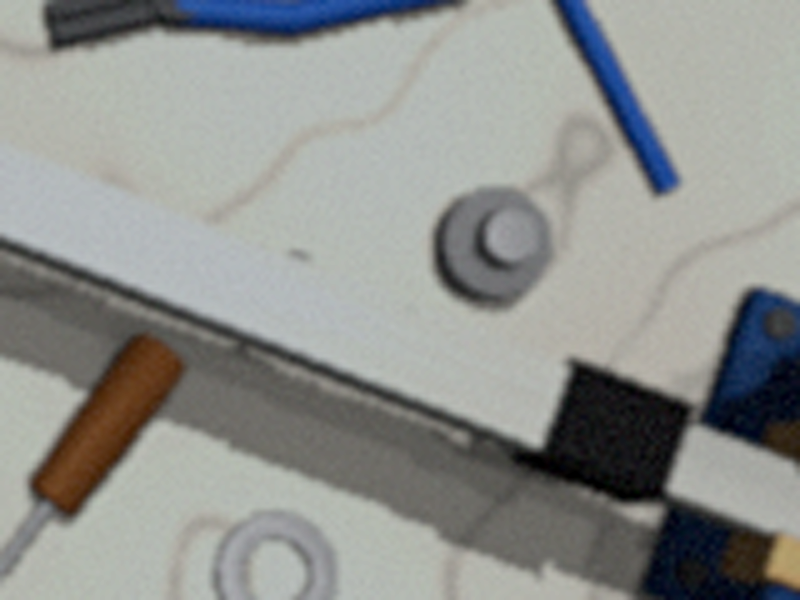

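The button shows at (400,180.6). The robot-side top edge of the leg follows a clean line.

```bash
cat >> h.py <<'E'
from scipy.spatial.transform import Rotation as Ro
def Rt(o): return Ro.from_euler('xyz',o['orientation'],degrees=True).as_matrix()
def plan(target,ydir):
    o=get_obs();R=Rt(o);d=np.array(target)-o['tool_pos']
    # turn about tool x so that tool z // rig x (either sign)
    xd=np.array([ydir[1],-ydir[0],0]); t=R.T@xd; a=np.degrees(np.arctan2(-t[1],t[2])); a=(a+90)%180-90
    print('tool dir x,y,z',np.round(R.T,3).tolist(),'shift mm',np.round(1000*R.T@d,1),'turn',round(a,2),'(half-turn alt',round(a-180*np.sign(a),1),') q6',o['joint_pos'][5])
E
python3 - <<'E'
from h import *
s=snap('top')
A=ray(s,250,141.3,.12);B=ray(s,440,216.3,.12)
y=A-B;y/=np.linalg.norm(y);x=np.array([y[1],-y[0],0])
b=ray(s,400,180.6,.105)   # button
C=A+.015*x; C[2]=.105
q=C+y*((b-C)@y)
print('y',y,'yaw',np.degrees(np.arctan2(y[1],y[0])),'button',b,'off-axis mm',1000*(b-C)@x,'axis pt at button',q)
c=ray(s,463,216,.123);print('collar along',1000*(c-q)@y,'cap',1000*(ray(s,230,124,.123)-q)@y)
plan([*q[:2],.2],y)
for n,p in [('die',(.613,-.154)),('spool',(.754,.004)),('awlend',(.566,-.028)),('pl',(.699,.013))]:
  d=np.array([*p,.105])-q; print(n,1000*d@x,1000*d@y)
E
```

```text
y [0.3449562  0.93861878 0.        ] yaw 69.82087771574852 button [ 0.59801408 -0.06595046  0.105     ] off-axis mm 19.858105267772533 axis pt at button [ 0.57937489 -0.05910029  0.105     ]
collar along -117.18355610682094 cap 304.33010667553873
tool dir x,y,z [[-0.0, -0.001, -1.0], [0.925, -0.38, 0.0], [-0.38, -0.925, 0.001]] shift mm [ 26.6 558.4 509.2] turn 87.84 (half-turn alt -92.2 ) q6 -16.507700901024283
die 64.29740659582211 -77.47546229260986
spool 142.13957470344667 119.46512992825333
awlend -23.282157783498324 24.577562665636577
pl 87.41093586850045 108.94010777749195
```

Emit:
arm_command:
  commands: [0,43,39,0,100,0,43,39,0,100,0,43,39,0,100,0,43,39,0,100,0,43,39,0,100]

```text
clock: 0.88
tool_pos: [0.3827, 0.3576, 0.2245]
orientation: [20.2, 89.8, -91.8]
force: [0.6, 0.8, 0.7]
opening: 0.0873
```

Emit:
arm_command:
  commands: [0,43,39,0,100,0,43,39,0,100,0,43,39,0,100,0,43,39,0,100,0,43,39,0,100]

```text
clock: 1.5
tool_pos: [0.5116, 0.0875, 0.2267]
orientation: [108.9, 89.8, -3.0]
force: [0.9, 0.7, -0.3]
opening: 0.0875
```

Emit:
arm_command:
  commands: [0,0,0,10.6,100,0,0,0,10.6,100,0,0,0,10.6,100,0,0,0,10.6,100,0,0,0,10.6,100]

```text
clock: 2.12
tool_pos: [0.5127, 0.0818, 0.2263]
orientation: [152.2, 89.9, -13.6]
force: [0.1, -0.1, -0.6]
opening: 0.0876
```

Emit:
arm_command:
  commands: [0,0,0,10.6,100,0,0,0,10.6,100,0,0,0,10.6,100,0,0,0,0,100]

```text
clock: 2.62
tool_pos: [0.5123, 0.0816, 0.2264]
orientation: [-170.1, 89.9, -8.1]
force: [0.1, 0.8, 0.7]
opening: 0.0875
```

```bash
cat > p.py <<'E'
from h import *
y=np.array([.34496,.93862,0]);q=np.array([.5794,-.0591,.105])
E
python3 -c "
from p import *
plan([*q[:2],.2],y)"
```

```text
tool dir x,y,z [[0.002, -0.0, -1.0], [-0.309, -0.951, -0.0], [-0.951, 0.309, -0.002]] shift mm [  26.6  113.1 -107.2] turn 2.18 (half-turn alt -177.8 ) q6 -48.84732467054853
```

Emit:
arm_command:
  commands: [0,40,-38,2.2,100,5,40,-36,0,100,5,32,-34,0,100,0,0,0,0,100]

```text
clock: 3.12
tool_pos: [0.5801, -0.0622, 0.2166]
orientation: [-156.7, 89.8, 4.4]
force: [-0.9, 0.5, 0.0]
opening: 0.0878
```

```bash
python3 -c "
from p import *
plan([*q[:2],.2],y)
s=snap('wrist','w1.png')
x=np.array([y[1],-y[0],0])
print(proj(s,[q+.02*x,q+.015*x,q-.015*x+[0,0,.015],q+.015*x+[0,0,.015],q+.015*x+[0,0,.015]+.05*y]))
"
```

```text
tool dir x,y,z [[0.004, 0.0, -1.0], [-0.324, -0.946, -0.001], [-0.946, 0.324, -0.003]] shift mm [16.6 -2.7  1.7] turn 1.29 (half-turn alt -178.7 ) q6 -31.99937098029702
[[297.37448649 201.25396802]
 [302.91278903 201.37154757]
 [337.07654993 206.87283518]
 [302.05299978 206.13041338]
 [301.64788335 259.32196227]]
```

View pics/w1.png

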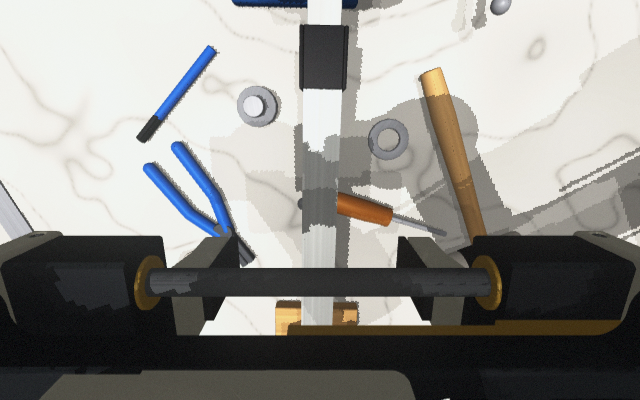

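Wrist view: the button is the dark spot at (300,203), against a prediction of about (300,201), so the estimate holds to about 1.5 mm. I'll descend beside the leg.

Emit:
arm_command:
  commands: [30,-4,2,1.3,100,35,0,0,0,100,35,0,0,0,100,20,0,0,0,100,0,0,0,0,100]

```text
clock: 3.8
tool_pos: [0.5794, -0.0524, 0.0961]
orientation: [-147.7, 89.5, 13.1]
force: [0.1, 0.0, 0.3]
opening: 0.0876
```

```bash
python3 -c "
from p import *
plan([*(q+.0008*y)[:2],.086],y)
print(get_obs()['force'])
"
```

```text
tool dir x,y,z [[0.008, 0.002, -1.0], [-0.329, -0.944, -0.004], [-0.944, 0.329, -0.007]] shift mm [10.1  5.6 -2.2] turn 1.0 (half-turn alt -179.0 ) q6 -33.285119164877706
[0.09571727 0.01190773 0.26680205]
```

Emit:
arm_command:
  commands: [9,5,-2,1,100,0,0,0,0,100]

```text
clock: 4.05
tool_pos: [0.5806, -0.057, 0.0885]
orientation: [-148.0, 89.4, 11.9]
force: [-0.2, 0.7, -0.5]
opening: 0.0875
```

```bash
python3 -c "
from p import *
plan([*(q+.0008*y)[:2],.086],y)
s=snap('scene');f=s['frame'];c=cv2.resize(f[190:290,170:330],None,fx=5,fy=5,interpolation=cv2.INTER_CUBIC);cv2.imwrite('pics/s2.png',cv2.convertScaleAbs(c,alpha=1.3))
"
```

```text
tool dir x,y,z [[0.01, 0.002, -1.0], [-0.343, -0.939, -0.006], [-0.939, 0.343, -0.009]] shift mm [2.5 1.6 0.4] turn 0.12 (half-turn alt -179.9 ) q6 -33.68003589013844
```

View pics/s2.png

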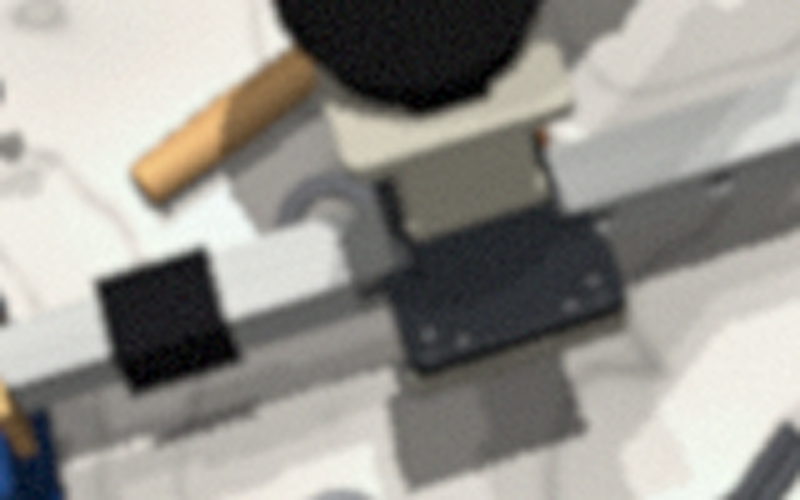

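The gripper straddles the leg over the button. I'll make a fine correction and close.

Emit:
arm_command:
  commands: [2,1.5,0,0,100,0,0,0,0,60,0,0,0,0,45]

```text
clock: 4.47
tool_pos: [0.5815, -0.0584, 0.0885]
orientation: [-149.5, 89.2, 10.5]
force: [-0.2, -0.3, 0.2]
opening: 0.0733
```

Emit:
arm_command:
  commands: [0,0,0,0,0,0,0,0,0,0,0,0,0,0,0,0,0,0,0,0]

```text
clock: 4.97
tool_pos: [0.582, -0.0585, 0.0888]
orientation: [-150.4, 89.1, 9.6]
force: [3.0, -2.1, -0.3]
opening: 0.0329
```

```bash
python3 -c "
from p import *
plan([*(q+.0008*y)[:2],.086],y)
o=get_obs();print(o['opening'],Rt(o).T@o['force'])
"
```

```text
tool dir x,y,z [[0.015, 0.003, -1.0], [-0.342, -0.94, -0.008], [-0.939, 0.342, -0.014]] shift mm [2.8 0.7 2.3] turn 0.17 (half-turn alt -179.8 ) q6 -33.515563260359734
0.03293800612943716 [ 0.36754955  0.89936899 -3.53197206]
```

Emit:
arm_command:
  commands: [0,0,0,0,0,0,0,0,0,0,0,0,0,0,0]

```text
clock: 5.35
tool_pos: [0.5806, -0.058, 0.0887]
orientation: [-146.3, 89.3, 13.7]
force: [0.4, 0.0, 0.6]
opening: 0.0301
```

```bash
python3 -c "
from p import *
plan([*(q+.0008*y)[:2],.086],y)
o=get_obs();print(o['opening'],Rt(o).T@o['force'])
"
```

```text
tool dir x,y,z [[0.013, 0.003, -1.0], [-0.343, -0.939, -0.007], [-0.939, 0.343, -0.011]] shift mm [2.6 0.6 0.8] turn 0.13 (half-turn alt -179.9 ) q6 -33.532597379817986
0.030076691219505024 [-0.6164695  -0.13564268 -0.34253574]
```

Opening is 30.1 mm, so the pads are flat on the leg and the button is flush. I'll start pulling gently along tool −y, which is rig +y.

Emit:
arm_command:
  commands: [0,-1,0,0,0,0,-1,0,0,0]

```text
clock: 5.6
tool_pos: [0.5806, -0.058, 0.0887]
orientation: [-156.6, 89.4, 3.4]
force: [0.2, -6.0, 0.8]
opening: 0.03
```

Emit:
arm_command:
  commands: [0,-2,0,0,0,0,-2,0,0,0]

```text
clock: 5.85
tool_pos: [0.5808, -0.0576, 0.0887]
orientation: [177.1, 89.5, -23.0]
force: [0.5, -9.2, 2.0]
opening: 0.03
```

Emit:
arm_command:
  commands: [0,-2.6,0,0,0,0,-2.6,0,0,0]

```text
clock: 6.1
tool_pos: [0.5812, -0.0563, 0.0887]
orientation: [141.7, 89.5, -58.5]
force: [0.3, -9.4, 2.0]
opening: 0.03
```

Emit:
arm_command:
  commands: [0,-3,0,0,0,0,-3,0,0,0]

```text
clock: 6.35
tool_pos: [0.5815, -0.0551, 0.0887]
orientation: [112.8, 89.3, -87.5]
force: [-0.9, -14.2, 1.7]
opening: 0.0298
```

Emit:
arm_command:
  commands: [0,-3,0,0,0,0,-3,0,0,0,0,-3,0,0,0]

```text
clock: 6.72
tool_pos: [0.5816, -0.0549, 0.0886]
orientation: [94.3, 88.6, -106.1]
force: [-0.2, -14.4, 1.9]
opening: 0.0297
```

```bash
cat >> p.py <<'E'
def st():
    o=get_obs();R=Rt(o);T0=np.array([.5806,-.0580,.0887]);d=o['tool_pos']-T0
    x=np.array([y[1],-y[0],0])
    print('ext mm',1000*d@y,'lat',1000*d@x,'z',1000*d[2],'tool force',R.T@o['force'],'open',o['opening']*1000,'clock',o['clock'],'tool y',R[:,1],'toolx',R[:,0])
E
python3 -c "
from p import *
st()"
```

```text
ext mm 3.2377266178067554 lat -0.15277971842105734 z -0.0622710266895421 tool force [-1.59438171 13.61771725 -4.77909656] open 29.724575657274297 clock 6.725 tool y [-0.34697809 -0.93757314  0.0237238 ] toolx [-0.0065777  -0.02286197 -0.99971699]
```

Emit:
arm_command:
  commands: [0,-3.4,0,0,0,0,-3.4,0,0,0]

```text
clock: 6.98
tool_pos: [0.5817, -0.0544, 0.0886]
orientation: [89.2, 88.2, -111.1]
force: [-1.0, -14.4, 1.7]
opening: 0.03
```

```bash
python3 -c "
from p import *
st()"
```

```text
ext mm 3.8133013569298986 lat -0.19756031398819546 z -0.0826659480784031 tool force [-1.22666149 13.91559857 -4.08461144] open 29.98073892665764 clock 6.975 tool y [-0.34751284 -0.93712838  0.0320192 ] toolx [-0.01153216 -0.02987339 -0.99948716]
```

Emit:
arm_command:
  commands: [0,-3.7,0,0,0,0,-3.7,0,0,0]

```text
clock: 7.22
tool_pos: [0.5828, -0.0514, 0.0886]
orientation: [87.3, 87.9, -113.1]
force: [-2.1, -9.0, 3.3]
opening: 0.0299
```

```bash
python3 -c "
from p import *
st()"
```

```text
ext mm 6.91139067088125 lat -0.20757306725186767 z -0.05244920819599819 tool force [-3.00496659  9.27974165 -1.20783418] open 29.871881820983514 clock 7.225 tool y [-0.34816488 -0.93669062  0.03730816] toolx [-0.01462742 -0.03436501 -0.9993023 ]
```

It broke over: force dropped to about 9 N, which is just drag. I'll slide on.

Emit:
arm_command:
  commands: [0,-4,0,0,0,0,-4,0,0,0,0,-4,0,0,0]

```text
clock: 7.6
tool_pos: [0.585, -0.0454, 0.0886]
orientation: [85.6, 87.4, -114.8]
force: [-2.4, -8.8, 2.4]
opening: 0.0296
```

```bash
python3 -c "
from p import *
st()
s=snap('top')
f=s['frame'];g=cv2.cvtColor(f,cv2.COLOR_BGR2GRAY)
n,l,S,c=cv2.connectedComponentsWithStats((g[195:240,440:490]<30).astype(np.uint8))
k=1+S[1:,4].argmax();u=c[k]+[440,195];print(u,1000*(ray(s,*u,.12)-q)@y)
g0=cv2.imread('pics/top.png',0);n,l,S,c=cv2.connectedComponentsWithStats((g0[195:240,440:490]<30).astype(np.uint8))
k=1+S[1:,4].argmax();u=c[k]+[440,195];print(u,1000*(ray(s,*u,.12)-q)@y)
"
```

```text
ext mm 13.302723242134396 lat -0.23133002442898423 z -0.07075746236072378 tool force [-2.04027849  9.17023269 -0.76341316] open 29.604488168601904 clock 7.6 tool y [-0.3481486  -0.93637036  0.04475607] toolx [-0.01880417 -0.04075772 -0.9989921 ]
[455.06010929 217.42622951] -106.3748649036044
[464.68459302 220.5130814 ] -123.3999019831767
```

Emit:
arm_command:
  commands: [0,-4,0,0,0,0,-4,0,0,0,0,-4,0,0,0,0,-4,0,0,0,0,-4,0,0,0]

```text
clock: 8.28
tool_pos: [0.5887, -0.0352, 0.0886]
orientation: [84.0, 86.7, -116.4]
force: [-3.0, -8.7, 2.8]
opening: 0.0296
```

Emit:
arm_command:
  commands: [0,-4,0,0,0,0,-3,0,0,0,0,-3,0,0,0]

```text
clock: 8.65
tool_pos: [0.5901, -0.031, 0.0886]
orientation: [83.2, 86.2, -117.2]
force: [-3.3, -8.7, 2.5]
opening: 0.0299
```

```bash
python3 -c "
from p import *
st()"
```

```text
ext mm 28.59216050125615 lat -0.3337858157587371 z -0.09722107034415561 tool force [-1.87831269  9.42056637  0.12844723] open 29.919419834995583 clock 8.65 tool y [-0.34706052 -0.93557869  0.06512682] toolx [-0.02993716 -0.05835596 -0.99784686]
```

Emit:
arm_command:
  commands: [0,-3,0,0,0,0,-3,0,0,0,0,-3,0,0,0,0,-3,0,0,0]

```text
clock: 9.15
tool_pos: [0.5917, -0.0268, 0.0886]
orientation: [82.6, 85.6, -117.7]
force: [-2.1, -8.8, 2.9]
opening: 0.0299
```

Emit:
arm_command:
  commands: [0,-2.7,0,0,0,0,-2.7,0,0,0,0,-2.7,0,0,0]

```text
clock: 9.52
tool_pos: [0.5925, -0.0245, 0.0886]
orientation: [82.2, 85.2, -118.1]
force: [-3.1, -9.1, 2.2]
opening: 0.0298
```

Emit:
arm_command:
  commands: [0,-2.7,0,0,0,0,-2.7,0,0,0,0,-2.7,0,0,0]

```text
clock: 9.9
tool_pos: [0.5936, -0.0216, 0.0887]
orientation: [82.1, 84.8, -118.2]
force: [-2.7, -5.0, 2.5]
opening: 0.03
```

Emit:
arm_command:
  commands: [0,-1.5,0,0,0,0,-2,0,0,0]

```text
clock: 10.15
tool_pos: [0.594, -0.0204, 0.0887]
orientation: [82.0, 84.6, -118.2]
force: [-3.2, -5.6, 3.6]
opening: 0.0302
```

```bash
python3 -c "
from p import *
st()
f=snap('scene')['frame'];c=cv2.resize(f[190:290,170:330],None,fx=5,fy=5,interpolation=cv2.INTER_CUBIC);cv2.imwrite('pics/s3.png',cv2.convertScaleAbs(c,alpha=1.3))
"
```

```text
ext mm 39.95530786457708 lat -0.39202368228671186 z -0.040701074027552075 tool force [-2.93510006  6.69173375  1.05340647] open 30.206052360995002 clock 10.15 tool y [-0.34392321 -0.93443894  0.09241584] toolx [-0.04412287 -0.08222868 -0.99563629]
```

View pics/s3.png

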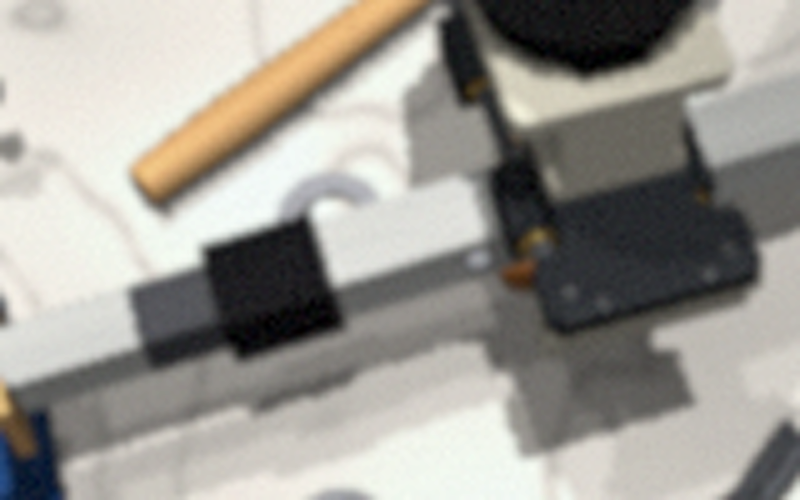

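A bright spot, either the button or the next hole, now shows on the far side at crop (480,260), which is about px (266,242). I'll compare it with where the button should appear.

```bash
python3 -c "
from p import *
s=snap('scene');f=s['frame']
x=np.array([y[1],-y[0],0]);b=q+.0008*y
print(proj(s,[b+.02*x,b+.015*x,b+.015*x+.01*y,b+.015*x-.01*y]))
c=cv2.resize(f[225:257,245:290],None,fx=16,fy=16,interpolation=cv2.INTER_CUBIC);cv2.imwrite('pics/s4.png',cv2.convertScaleAbs(c,alpha=1.5))
"
```

```text
[[265.88878533 243.98602577]
 [265.15726098 241.82573314]
 [270.07834674 240.25811982]
 [260.21441283 243.40027888]]
```

View pics/s4.png

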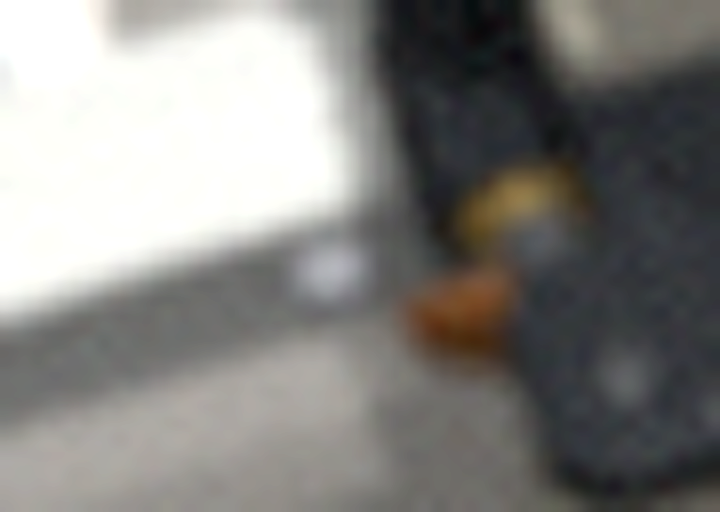

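The spot sits at (265.6,241.9), exactly on the button's position, so the button is in the hole. I'll confirm with a gentle pull.

Emit:
arm_command:
  commands: [0,-2,0,0,0,0,-2,0,0,0]

```text
clock: 10.5
tool_pos: [0.5943, -0.0194, 0.0887]
orientation: [81.9, 84.4, -118.3]
force: [-2.6, -8.7, 1.9]
opening: 0.0301
```

```bash
python3 -c "
from p import *
st()"
```

```text
ext mm 40.95540747547277 lat -0.41474834889280926 z -0.022406736534447136 tool force [-1.03399713  9.21197651 -0.50060063] open 30.064025472150725 clock 10.5 tool y [-0.34321194 -0.93427984  0.09657503] toolx [-0.04623032 -0.08589256 -0.99523124]
```

Emit:
arm_command:
  commands: [0,-2.4,0,0,0,0,-2.4,0,0,0]

```text
clock: 10.75
tool_pos: [0.5948, -0.0182, 0.0887]
orientation: [81.8, 84.1, -118.4]
force: [-2.9, -10.3, 2.0]
opening: 0.0302
```

```bash
python3 -c "
from p import *
st()"
```

```text
ext mm 42.240580782272175 lat -0.41756461211750384 z -0.019004297918817636 tool force [-0.88304147 10.8264965  -0.76708819] open 30.187245927289528 clock 10.75 tool y [-0.34266222 -0.93397387  0.10136773] toolx [-0.04871798 -0.09008911 -0.99474143]
```

Emit:
arm_command:
  commands: [0,-2,0,0,0,0,-2.4,0,0,0]

```text
clock: 11.0
tool_pos: [0.5948, -0.0181, 0.0887]
orientation: [81.6, 83.8, -118.6]
force: [-2.3, -10.5, 3.3]
opening: 0.0305
```

```bash
python3 -c "
from p import *
st()
s=snap('scene');f=s['frame']
c=cv2.resize(f[225:257,245:290],None,fx=16,fy=16,interpolation=cv2.INTER_CUBIC);cv2.imwrite('pics/s5.png',cv2.convertScaleAbs(c,alpha=1.5))"
```

```text
ext mm 42.34282977457258 lat -0.44032393670680053 z -0.010352902849730672 tool force [-2.19219512 10.98017846 -1.44355375] open 30.51070268016278 clock 11.0 tool y [-0.34207483 -0.93352385  0.1073221 ] toolx [-0.05193717 -0.09525434 -0.99409715]
```

View pics/s5.png

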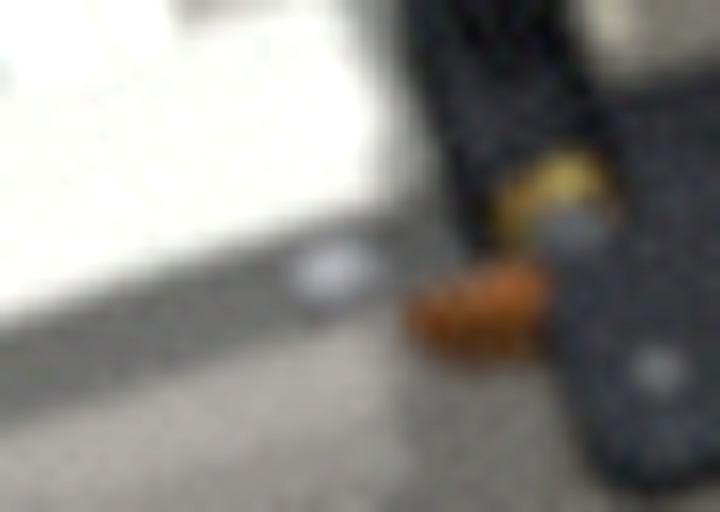

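It has stalled: no advance at 11 N, which is above the 8 N drag, and the button stands in the hole at the same spot while the gripper moved 2 mm. I'll release and retreat.

Emit:
arm_command:
  commands: [0,0,0,0,0,0,0,0,0,60,0,0,0,0,100,0,0,0,0,100,0,0,0,0,100]

```text
clock: 11.68
tool_pos: [0.5953, -0.0177, 0.0885]
orientation: [81.8, 83.8, -118.3]
force: [-0.4, 0.9, -0.6]
opening: 0.0646
```

Emit:
arm_command:
  commands: [0,0,0,0,100,0,0,0,0,100,0,0,0,0,100]

```text
clock: 12.05
tool_pos: [0.5953, -0.0176, 0.0884]
orientation: [81.8, 83.8, -118.4]
force: [0.1, 0.1, -0.1]
opening: 0.0869
```

Emit:
arm_command:
  commands: [-25,0,0,0,100,-40,0,0,0,100,-40,0,0,0,100,-40,0,0,0,100,0,0,0,0,100]

```text
clock: 12.68
tool_pos: [0.6025, -0.0038, 0.2365]
orientation: [81.1, 83.7, -119.0]
force: [-0.0, -0.5, 0.2]
opening: 0.0879
```

```bash
python3 -c "
from p import *
st()
s=snap('scene');f=s['frame'];w=snap('wrist')
x=np.array([y[1],-y[0],0]);b=q+.0008*y
P=proj(w,[b+.02*x,b+.015*x]);print(P)
u,v=P[0].astype(int)
a=cv2.resize(f[215:270,235:310],(600,440),interpolation=cv2.INTER_CUBIC)
u=np.clip(u,30,610);v=np.clip(v,25,375)
cc=cv2.resize(w['frame'][v-25:v+25,u-30:u+30],(192*1,160),interpolation=cv2.INTER_CUBIC)
can=np.zeros((600,600,3),np.uint8);can[:440]=cv2.convertScaleAbs(a,alpha=1.4);can[440:,:192]=cc
cv2.imwrite('pics/s6.png',can)"
```

```text
ext mm 58.440032381326624 lat 1.8046030986766444 z 147.7806884648753 tool force [-0.1725185   0.49646542 -0.16115963] open 87.90303851611844 clock 12.675 tool y [-0.34180218 -0.93355678  0.10790277] toolx [-0.05298809 -0.09549067 -0.99401901]
[[294.65888844 146.96362823]
 [300.01993218 146.95051566]]
```

View pics/s6.png

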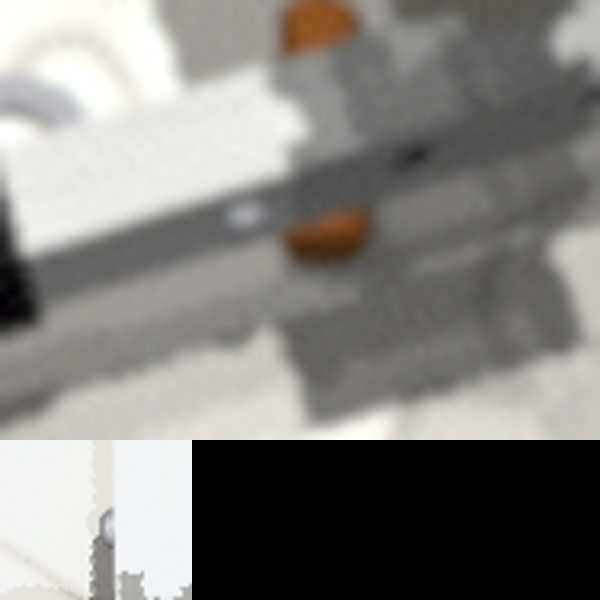

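The picture shows the old hole empty, with the button about 42 mm nearer the collar. In the wrist inset the button stands out of the face by about 4.5 px, against about 5.4 px expected for 5 mm. The gripper is clear, so I'm handing in.

```bash
python3 -c "
from h import *
close_job()"
```

```text
the job is handed in; nothing more can be done
```

The prop is one hole longer: the leg is drawn out about 42 mm, and the button sits in the next hole. I handed the job in at about 12.7 s of the 48 s allowed; it reports no verdict.

- **What I did:** I pinched the leg over the button until the pads lay flat on it (opening 30.1 mm, so the button was flush). I then pulled in small steps. The highest pull I read was about 14.5 N riding over the button, and it dropped to about 9 N while sliding. I stopped when the leg caught and would not advance at 11 N, then let go and lifted clear.
- **Extension check:** The last scene picture shows the first hole empty and the button about 42 mm from it, inside the 34 to 66 mm range.
- **Button check:** It stands about 4.5 px out of the leg's face in the wrist view, against about 5.4 px expected when fully out. That fits fully out within the picture's resolution, but it does not measure it to 1.5 mm.
- **Less exact:**
  - An earlier collar measurement read 17 mm when the tool had moved 13 mm, because shadow spoilt its outline.
  - The gripper tilted about 6° during the pull, with no sign that it affected the result.
- **Other things on the bench:** The arm never came near them and I saw no contact, but I did not measure their positions again at the end.

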